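Square a brass blank in the fixture and throw the toggle clamp

ROBOT

A 6-joint arm with a two-finger parallel gripper is mounted at the origin on the work surface. World frame = base frame: x ahead of the robot, y to its left, z up, the work surface at z = 0. Lengths are in m, angles in rad, forces in N, time in s.
With the tool pointing down it reaches from about 0.325 to 1 m from the base axis. Payload 5.1 kg.
Tool frame: the origin (TCP) lies midway between the tips of the shut fingers; the grasp point (between the pads) lies 19 mm behind it (bot.tcp_to_grasp is the x of the grasp point in the tool frame, in m); x points along the fingers, y is the direction in which the jaws open and shut, and the axes are right-handed (so a half turn about x gives the same grasp; the last joint's range is limited). The gripper opens to 85 mm and grips with 20 to 120 N. Pads are 22 mm wide; open, the fingers measure 114 mm over their backs; the gripper's body (76 mm by 85 mm) begins 54 mm behind the grasp point. The pads swing forward as they close: fully open they stand 13 mm farther back than shut.
Start: joints at [-1.356, 0.124, 1.65, -0, 1.367, -0.083], TCP at [0.191, -0.621, 0.231] pointing down, gripper open.
Joint ranges: [-2.61, 2.61], [-1.02, 2.33], [0.03, 2.71], [-1.35, 4.49], [0.32, 2.68], [-2.91, 2.91]. Speed limits (rad/s): [2.57, 2.57, 3.14, 3.14, 3.14, 3.14].

INTERFACE

Orientations are given as a unit quaternion [w, x, y, z].
In Python, from bench import bot gives the robot as it stands.
- The arm moves only by the tool play_rows, never from a script. Its argument "commands" is text: rows parted by semicolons, each of 5 numbers parted by spaces: the opening in per cent of the stroke, from 0 (shut) to 100 (fully open), then the shift along the tool's x, y, z in mm, then the turn about the tool's x in rad. A call has 1 to 5 rows; each row is the pose to reach, as a shift and turn from the pose commanded when the call began, along the tool's axes at that moment; what a row does not reach only later rows make up. A row lasts 1/8 s, in which the tool goes at most 62.5 mm and 10.7 degrees, less where a joint would pass 70% of its speed; a pose out of reach is approached as far as the arm can. A call with a gripper value outside its range is refused whole. The fingers move at their own pace and stop on an object; the grip force is fixed at half the most. Time passes only in rows, so rows that repeat a pose let the fingers close. It gives the time, the measured TCP pose, the force and the opening at its end, in the units of the state.
- bot.state(): the state, without advancing time (a new reading comes with each control period).
- bot.camera(name): name is "scene" or "top" or "wrist"; returns (picture, depth): 400x640x3 uint8, blue, green, red; 400x640 float32, m along the optical axis (not along the pixel's ray), 0 where there is no reading.
- bot.camera_model(name): a dict with "fov_y" (degrees; the focal length in pixels is half the picture's height over the tangent of half this angle, whatever the lens; pixels are square), "cx", "cy" (the principal point, pixels), "R" (3x3) and "t" (3): a world point X has camera coordinates R X + t; the wrist camera has in their place "hand_eye" (4x4, takes a point from camera to tool coordinates, whose origin is the TCP and whose axes are the tool frame's). Camera axes: x right, y down, z forward; pixel columns grow to the right and rows downward; lengths in m; the calibration is good to about 2 mm. The wrist camera is an equidistant fisheye: a pixel r from the principal point sees the ray r / f radians off the axis. A picture is of the moment at which its call begins: read the wrist's pose just before it. camera_model takes no time and is no camera call.
- bot.sign_off(): hands the job in, once; it reports no verdict.
The state is a dict: "time_s": time; "qpos": joint angles; "qvel": joint speeds; "joint_torque": joint torques, N m; "position": TCP position; "tool_rot": TCP orientation; "force": force on the tool from outside, world axes, zero at the start; "torque": the same for the moment, N m; "finger_gap": finger opening in m.
Only numpy, scipy, OpenCV 4.12 (cv2) and the standard library are available. Lean on these libraries where they do the work, as an engineer would, in place of code of your own. Each camera call takes 0.05 s, during which the arm holds its last target.

TASK

The brass blank lies loose and askew on the fixture board. Slide it along the bed until a long side lies flush against the aluminium fence and its end butts against the head of the stop screw, feeling for the stop and pressing the blank home gently rather than ramming it, then swing the clamp's black lever over and down until it snaps past its dead centre and the rubber foot holds the blank there. Do not force the lever against its stop, let go of everything, and leave the other things where they lie.

Things in the scene. Friction and masses are not known exactly. Their poses are not given: they have to be found in the camera images.
- corner (a point): Reference point of the fixture at bed level (top of the board, 18 mm above the bench). The side fence's face is the plane y = 0, from x = -85 to -5 mm; y points away from it along the bed, z up, x along the fence towards the end stop. The stop screw's head (11 mm across, at y = 30, z = 6.5 mm) faces -x; its face lies somewhere between x = -20 and 0 mm
- jig: Plywood fixture board, 210 (x) by 340 (y) by 18 mm, fixed to the bench, turned by up to 17 degrees, carrying a fence, an end stop and a steel toggle clamp. Origin under its centre, axes as the corner point's. The corner point lies at x = 50, y = 50, z = 18 mm in this frame
- end_stop: End stop: aluminium angle bracket, 36 mm wide, 24 mm high, screwed to the board, with a hex-headed stop screw held by a lock nut. How far the screw is wound out differs every time by up to 20 mm and is not measured; it is where the blank's end must butt. Axes as the corner point's; the origin is the board's centre on the bed
- fence_side: Side fence: aluminium bar 14 mm thick, 80 mm long, 10 mm high, screwed to the board between blank and clamp; axes and origin as the end stop's
- blank_center (a point): Centre, half-way up, of the brass blank: a loose plain plate, 90 (its x) by 60 (its y) by 8 mm, about 0.36 kg, flat on the bed, 15 to 50 mm short of fence and stop, askew by up to 15 degrees. Sliding it takes 2 to 5 N; shoved askew it wedges. Seated, a long side lies on the fence and its end on the stop screw: centre at y = 30, z = 4 mm in the corner point's frame, x between -65 and -45
- blank: The same brass blank; origin under its centre, on the bed
- clamp_handle (a joint): Angle of the toggle clamp's lever, rad. 0 = open, upright; grows as it swings over and down towards the corner point's -y, away from the blank. Light at first; from 0.5 the arm's weight may carry it to 1.0, where the foot meets the blank. Then it stiffens to 1.3 N m (13 N at the grip) at 1.25 and eases to dead centre at 1.44; beyond, it snaps by itself to its stop at 1.56. Short of 1.44 it springs back
- pivot (a point): Hinge of the lever: on the hinge axis, mid-width; the axis runs along the corner point's x. It lies at x = -45, y = -115, z = 40 mm in the corner point's frame, axes as the corner point's. At joint angle q the lever points (1.61 - q) rad above level, towards -y: upright when open, 3 degrees above level on its stop
- handle_grip (a point): On the centre line of the clamp's black lever, 95 mm from the hinge axis, moving with it. The grip is 22 mm wide (along the hinge axis), 15 mm thick, from 45 to 140 mm from the hinge; its end is 198 mm above the bench when upright
- foot (a point): Underside of the rubber foot (19 mm across) on the hold-down arm, which follows the lever: open, the arm (16 mm wide) stands upright 45 mm from the lever on the blank's side, to 170 mm above the bench, its spindle and foot sticking out 36 mm towards the blank; shut, it lies level and the foot stands on the blank near its middle
- clamp_foot: The same sprung spindle with its rubber foot; shut, it presses the blank with about 10 N
- offcut: small brass offcut, 34 x 22 x 5 mm, lying on the fixture board in front of the clamp; leave alone; origin under its centre
- punch: dark steel centre punch, 103 mm long, 10 mm thick, lying on the fixture board behind the clamp; leave alone; origin near its middle, on the board
- pliers: pair of pliers with red grips, about 170 mm long, 16 mm high, on the bench to the right; leave alone; origin near the joint of the pliers, on the bench
- file: hand file with a wooden handle, 258 mm long, on the bench to the left; leave alone; origin where the handle meets the blade, x towards the tip
- dish: white ceramic dish, 124 mm across, 38 mm high, on the bench; leave alone; origin under its centre
- organiser: round clear box with a white lid, 112 mm across, 32 mm high, on the bench; leave alone; origin under its centre
Things that resemble listed ones, but are neither listed nor needed, are in the scene too. Of the things that look like the blank, the middle-sized one is meant.

How it is judged:
On the way, in this order (a step that is already met when the one before it is completed fails the run):
1. the blank lies flush against the fence and butts against the stop screw, the clamp still open (x of stop_screw_c0 in the frame of blank_center between 0.046 and 0.0495 m and y of blank_center in the frame of corner between 0.028 and 0.0315 m and z of blank_center in the frame of corner below 0.006 m and angle between the x axis of blank_center and the x axis of corner, either way round below 0.025 rad and value of joint clamp_handle below 1 rad), for 0.2 s.
2. the clamp's lever has snapped over onto its stop (value of joint clamp_handle above 1.52 rad), for 0.2 s.
At the end, for the whole second after the job is handed in: The blank lies flat on the bed, its long side within 1.5 mm of the fence and square to it within 0.025 rad, its end within 1.5 mm of the stop screw, at rest; the clamp's lever is snapped onto its stop (joint above 1.52) and the foot presses on the blank with more than 4 N (x of stop_screw_c0 in the frame of blank_center between 0.046 and 0.0495 m and y of blank_center in the frame of corner between 0.028 and 0.0315 m and z of blank_center in the frame of corner below 0.006 m and angle between the x axis of blank_center and the x axis of corner, either way round below 0.025 rad and value of joint clamp_handle above 1.52 rad and contact force between clamp_foot and blank above 4 N and linear speed of blank below 0.01 m/s); the robot touches nothing.
It fails at once if the blank is rammed against the fence or the stop (more than 20 N) (contact force between blank and end_stop above 20 N or contact force between blank and fence_side above 20 N).
It fails at once if the lever is forced (the robot pushes on it with more than 30 N) (contact force between any of the arm, the fingers and clamp_handle above 30 N).
It fails at once if another thing is shoved more than 25 mm (distance of any of offcut, punch, pliers, file, dish, organiser from where it was at the start of the episode above 0.025 m).
It also fails if it takes over 67 s, if anything falls off the work surface, if the arm or the gripper's body presses on something with over 40 N, if the wrist force passes 120 N, or if a joint passes its speed limit or range.

## Working session

There is one attempt and no reset: what is moved stays moved. The work goes in short steps, Python scripts to look and compute and a tool call to move; the robot and the scene stay as the last step left them, time stands still between calls to the robot, and variables do not carry over. Pictures are saved under pics/ and viewed, and the job is handed in when it is done.

Besides the shell and the picture viewer there is one more tool, called after "Call:" as name(argument=value, ...), one argument or row to a line, values as JSON. play_rows: Moves the arm, as the interface text tells. Its arguments: {"type":"object","properties":{"commands":{"type":"string"}},"required":["commands"]}

```bash
ls; mkdir -p pics; cat > h.py <<'E'
import numpy as np,cv2
from bench import bot
def shot(n,name):
    im,d=bot.camera(n); cv2.imwrite(f'pics/{name}.png',im); np.savez(f'pics/{name}.npz',im=im,d=d); return im,d
E
python3 - <<'E'
from h import *
for n in ['scene','top','wrist']:
    im,d=shot(n,n+'0'); print(n,bot.camera_model(n))
print(bot.state(), bot.tcp_to_grasp)
E
```

```text
pics
scene {'fov_y': 54.91965307528054, 'cx': 325.10953286547146, 'cy': 201.37091328931797, 'R': array([[ 0.24994175,  0.96813228, -0.01578001],
       [ 0.6903069 , -0.18959665, -0.69823312],
       [-0.67897386,  0.16362456, -0.71569652]]), 't': array([-0.16077588, -0.32955191,  1.45532166])}
top {'fov_y': 52.487754420785436, 'cx': 319.7409163684605, 'cy': 190.51466177612895, 'R': array([[ 0.01480906, -0.99969374, -0.01982702],
       [-0.99280138, -0.01234416, -0.11913452],
       [ 0.11885329,  0.02144856, -0.99268014]]), 't': array([0.03161966, 0.59123228, 1.20709893])}
wrist {'fov_y': 65.70646984690485, 'cx': 320.07280023566045, 'cy': 199.2851527942233, 'hand_eye': array([[ 2.06069484e-03, -2.87700713e-01,  9.57718149e-01,
        -1.42761143e-01],
       [ 9.99997876e-01,  6.33702298e-04, -1.96130131e-03,
         7.09866277e-04],
       [-4.26404058e-05,  9.57720157e-01,  2.87701408e-01,
        -7.32617432e-02],
       [ 0.00000000e+00,  0.00000000e+00,  0.00000000e+00,
         1.00000000e+00]])}
{'time_s': 0.15, 'qpos': array([-1.35559824e+00,  1.24336636e-01,  1.65137027e+00, -1.17653524e-06,
        1.36748868e+00, -8.25723154e-02]), 'qvel': array([-0.001091  , -0.00188227, -0.00445321, -0.00128866, -0.00063713,
       -0.00109679]), 'joint_torque': array([ 9.59603276e-04, -4.24228156e+01, -3.66012740e+01, -8.60576984e-05,
        4.65058984e-03,  1.95789079e-05]), 'position': array([ 0.19059042, -0.62093289,  0.23034159]), 'tool_rot': array([-0.10432382, -0.6992459 , -0.10545472,  0.69932182]), 'force': array([ 0.45935942, -0.41859301,  0.14487421]), 'torque': array([-0.0103742 ,  0.03193999,  0.00636096]), 'finger_gap': 0.08556362199189978} -0.0187
```

View pics/scene0.png

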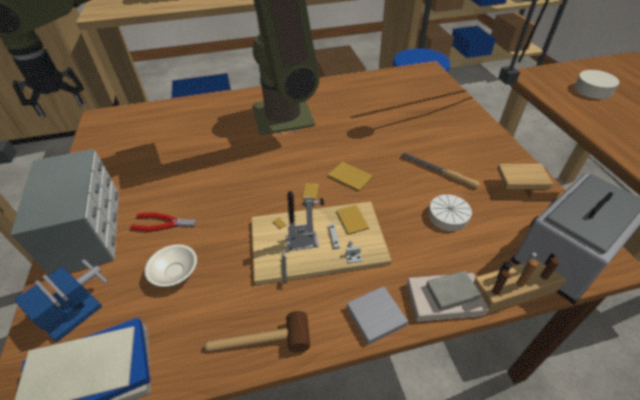

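View pics/top0.png

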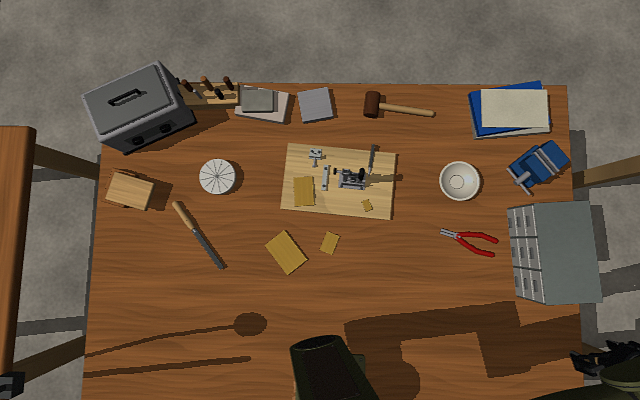

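View pics/wrist0.png

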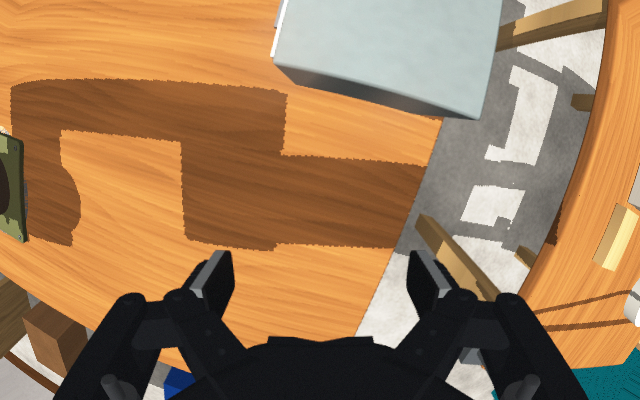

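The top view shows the board spanning about (283–397, 143–220). The fence is at (325,178), the end stop at (317,155), the blank at (303,191), the clamp at (350,177), the offcut at (367,205) and the punch at (373,158). Next is a rough pose, then a wrist view from closer in.

```bash
cat >> h.py <<'E'
from scipy.spatial.transform import Rotation as Rn
def toolT(s):
    q=s['tool_rot']; T=np.eye(4); T[:3,:3]=Rn.from_quat([q[1],q[2],q[3],q[0]]).as_matrix(); T[:3,3]=s['position']; return T
def ray(n,uv,T=None):
    m=bot.camera_model(n); f=200/np.tan(np.radians(m['fov_y']/2)); uv=np.atleast_2d(np.array(uv,float))
    d=(uv-[m['cx'],m['cy']])/f
    if n!='wrist':
        v=np.c_[d,np.ones(len(d))]; R=np.array(m['R']); return -R.T@m['t'], v@R
    r=np.linalg.norm(d,axis=1)+1e-12
    v=np.c_[d*(np.sin(r)/r)[:,None],np.cos(r)]
    W=T@m['hand_eye']; return W[:3,3], v@W[:3,:3].T
def onz(n,uv,z,T=None):
    o,v=ray(n,uv,T); return o+v*((z-o[2])/v[:,2])[:,None]
def proj(n,X,T=None):
    m=bot.camera_model(n); f=200/np.tan(np.radians(m['fov_y']/2)); X=np.atleast_2d(X)
    if n!='wrist':
        c=X@np.array(m['R']).T+m['t']; return c[:,:2]/c[:,2:]*f+[m['cx'],m['cy']]
    W=np.linalg.inv(T@m['hand_eye']); c=X@W[:3,:3].T+W[:3,3]
    rr=np.linalg.norm(c[:,:2],axis=1); th=np.arctan2(rr,c[:,2]); return c[:,:2]/rr[:,None]*(th*f)[:,None]+[m['cx'],m['cy']]
E
python3 - <<'E'
from h import *
im=cv2.imread('pics/top0.png')
c=im[125:235,270:410]; cv2.imwrite('pics/topz.png',cv2.resize(c,None,fx=5,fy=5,interpolation=cv2.INTER_CUBIC))
hsv=cv2.cvtColor(im,cv2.COLOR_BGR2HSV); print(hsv[150,292],hsv[190,303],hsv[240,350],hsv[200,340])
print(onz('top',[[287,144],[397,152],[392,219],[281,209]],.018))
E
```

```text
[ 20 113 142] [ 20 169 148] [ 13 168 117] [ 19 113 174]
[[ 0.73940713  0.14558297  0.018     ]
 [ 0.717315   -0.20008237  0.018     ]
 [ 0.50753681 -0.18315183  0.018     ]
 [ 0.5337287   0.15916968  0.018     ]]
```

View pics/topz.png

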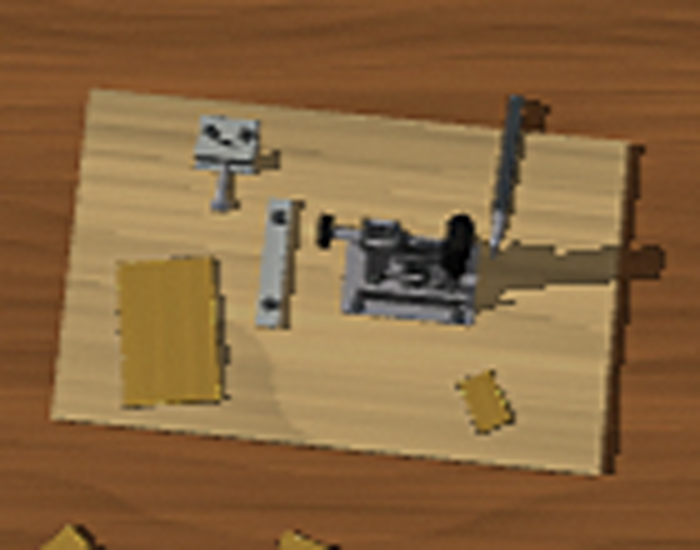

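```bash
cat >> h.py <<'E'
def plan(P,yaw=None,s=None):
    """shift in tool axes (mm) + turn to bring TCP to P with tool z horizontally along yaw (world angle)"""
    s=s or bot.state(); T=toolT(s); d=T[:3,:3].T@(np.array(P)-T[:3,3])*1000
    tz=T[:3,2]; cur=np.arctan2(tz[1],tz[0]); t=None
    if yaw is not None: t=-((yaw-cur+np.pi)%(2*np.pi)-np.pi)   # tool x is down -> world yaw = -turn
    return d.round(1),t,cur
E
python3 - <<'E'
from h import *
s=bot.state(); print(toolT(s).round(4))
# approx jig: y axis
a=-0.064
c=np.array([.6245,-.0196]); 
R=np.array([[np.cos(a),-np.sin(a)],[np.sin(a),np.cos(a)]])
corner=c+R@[.05,.05]; print('corner',corner)
P=corner+R@[-.06,.06]; print(P, plan([*P,.23],a-np.pi/2))
E
```

```text
[[-3.000e-04  2.934e-01 -9.560e-01  1.906e-01]
 [ 1.600e-03 -9.560e-01 -2.934e-01 -6.209e-01]
 [-1.000e+00 -1.600e-03 -1.000e-04  2.303e-01]
 [ 0.000e+00  0.000e+00  0.000e+00  1.000e+00]]
corner [0.67759545 0.02709982]
[0.62155567 0.09081436] (array([   1.3, -554. , -620.8]), np.float64(-1.2090257887657074), np.float64(-2.8438221155606036))
```

Call:
play_rows(
  commands="100 -10 -60 0 0; 100 -15 -120 0 0; 100 -20 -180 0 0; 100 -20 -220 -45 0; 100 -20 -260 -90 0",
)

```text
time_s: 0.78
position: [0.2004, -0.3448, 0.2512]
tool_rot: [0.104, 0.7, 0.104, -0.699]
force: [0.5, -0.4, 0.4]
finger_gap: 0.0856
```

Call:
play_rows(
  commands="100 0 -30 -55 -0.18; 100 0 -60 -110 -0.36; 100 0 -90 -165 -0.54; 100 0 -120 -220 -0.72; 100 0 -150 -275 -0.9",
)

```text
time_s: 1.4
position: [0.4198, -0.121, 0.2514]
tool_rot: [0.401, 0.583, 0.4, -0.583]
force: [0.3, -0.6, 0.2]
finger_gap: 0.0854
```

```bash
python3 - <<'E'
from h import *
print(plan([.6216,.0908,.25],-.064-np.pi/2),bot.state()['position'],bot.state()['time_s'])
E
```

```text
(array([   1.4,  112.5, -270. ]), np.float64(-0.30259482715581054), np.float64(-1.9373911539507072)) [ 0.41983818 -0.1209612   0.2514256 ] 1.4
```

Call:
play_rows(
  commands="100 0 25 -60 -0.1; 100 0 50 -120 -0.2; 100 0 75 -180 -0.3; 100 0 100 -235 -0.303; 100 0 112 -270 -0.303",
)

```text
time_s: 2.02
position: [0.6227, 0.0899, 0.2505]
tool_rot: [-0.482, -0.517, -0.483, 0.517]
force: [0.7, 0.2, 0.4]
finger_gap: 0.0851
```

Call:
play_rows(
  commands="100 0 0 0 0; 100 0 0 0 0",
)

```text
time_s: 2.28
position: [0.6209, 0.0874, 0.2507]
tool_rot: [-0.482, -0.517, -0.482, 0.518]
force: [-0.1, -0.9, -0.2]
finger_gap: 0.0857
```

```bash
python3 - <<'E'
from h import *
s=bot.state();im,d=shot('wrist','w1'); np.save('pics/w1T.npy',toolT(s)); print(s['position'],s['time_s'],plan([.6216,.0908,.25],-.064-np.pi/2,s))
E
```

```text
[0.62094544 0.087422   0.25072874] 2.275 (array([ 0.7,  0.4, -3.4]), np.float64(-0.005825013031774073), np.float64(-1.6406213398266707))
```

View pics/w1.png

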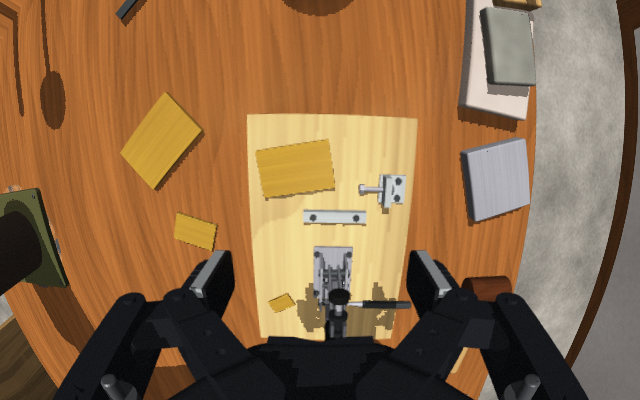

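In this wrist view the blank is at about (257–335, 139–198), the fence at (303–366, 210–224), and the screw head at (362,189) with its bracket at (392,190). I'll refine these with masks and rays.

```bash
python3 - <<'E'
from h import *
im=cv2.imread('pics/w1.png'); 
c=im[100:300,235:425]; cv2.imwrite('pics/w1z.png',cv2.resize(c,None,fx=4,fy=4,interpolation=cv2.INTER_CUBIC)[:600] if 0 else cv2.resize(c,None,fx=3,fy=3,interpolation=cv2.INTER_CUBIC))
hsv=cv2.cvtColor(im,cv2.COLOR_BGR2HSV)
for p in [(290,170),(260,125),(340,160),(300,190),(335,217),(280,240)]: print(p,hsv[p[1],p[0]])
E
```

```text
(290, 170) [ 20 179 205]
(260, 125) [ 21 103 235]
(340, 160) [ 21 106 230]
(300, 190) [ 20 176 207]
(335, 217) [ 78   6 214]
(280, 240) [ 21 102 235]
```

View pics/w1z.png

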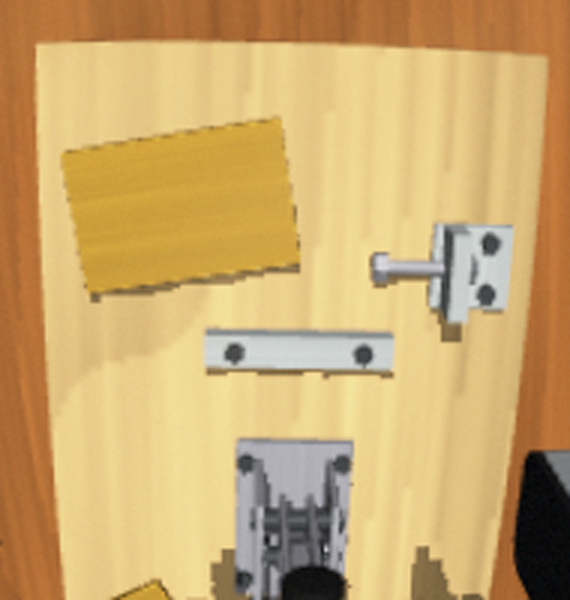

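```bash
cat > m.py <<'E'
from h import *
def measure(name):
    z=np.load(f'pics/{name}.npz'); im=z['im']; dep=z['d']; T=np.load(f'pics/{name}T.npy')
    hsv=cv2.cvtColor(im,cv2.COLOR_BGR2HSV)
    out={}
    def rect(mask,zz,near):
        cs,_=cv2.findContours(mask.astype(np.uint8),cv2.RETR_EXTERNAL,cv2.CHAIN_APPROX_NONE)
        best=None
        for c in cs:
            if cv2.contourArea(c)<150: continue
            m=cv2.moments(c); ctr=np.array([m['m10'],m['m01']])/m['m00']
            P=onz('wrist',ctr,zz,T)[0]
            dd=np.linalg.norm(P[:2]-near)
            if best is None or dd<best[0]: best=(dd,c,ctr)
        c=best[1]; P=onz('wrist',c[:,0,:],zz,T)[:,:2]
        r=cv2.minAreaRect((P*1000).astype(np.float32)); return r,best[2],c
    return im,dep,T,hsv,rect
E
python3 - <<'E'
from m import *
im,dep,T,hsv,rect=measure('w1')
H,S,V=[hsv[...,i].astype(int) for i in range(3)]
brass=(abs(H-20)<5)&(S>145)&(V>120)
cv2.imwrite('pics/bm.png',(brass*255).astype(np.uint8))
r,c,_=rect(brass,.026,np.array([.6,.085])); print('blank',r,c)
alu=(S<40)&(V>150)
r,c,_=rect(alu,.028,np.array([.63,.02])); print('fence',r,c)
# depth heights
def pt(u,v):
    o,d=ray('wrist',[[u,v]],T); m=bot.camera_model('wrist'); W=T@m['hand_eye']
    dz=d[0]@W[:3,2]; return (o+d[0]*dep[v,u]/dz).round(4)
for p in [(290,170),(320,172),(260,125),(340,160),(300,190),(335,213),(280,240),(362,189),(361,186),(363,192),(388,180),(400,195),(340,297)]: print(p,pt(*p))
E
```

```text
blank ((590.22900390625, 90.76277160644531), (89.59320068359375, 60.717430114746094), 4.53094482421875) [295.30302592 168.31962743]
fence ((634.3295288085938, 27.80280876159668), (16.089736938476562, 78.59374237060547), 85.87712097167969) [331.90850767 216.60585774]
(290, 170) [0.5843 0.0899 0.0262]
(320, 172) [0.6204 0.0848 0.0263]
(260, 125) [0.5516 0.1472 0.0183]
(340, 160) [0.6458 0.0964 0.0179]
(300, 190) [0.5943 0.0641 0.0266]
(335, 213) [0.6355 0.0317 0.0277]
(280, 240) [ 0.5605 -0.0051  0.0174]
(362, 189) [0.6701 0.0611 0.0302]
(361, 186) [0.6692 0.0645 0.0282]
(363, 192) [0.6712 0.0573 0.0305]
(388, 180) [0.7002 0.0733 0.0419]
(400, 195) [0.7199 0.0479 0.0222]
(340, 297) [6.325e-01 5.000e-04 1.648e-01]
```

```bash
python3 - <<'E'
from m import *
im,dep,T,hsv,rect=measure('w1')
H,S,V=[hsv[...,i].astype(int) for i in range(3)]
alu=(S<40)&(V>150)
r,c,ct=rect(alu,.028,np.array([.63,.02]))
p=ct[:,0,:]
top=np.array([[u,p[p[:,0]==u,1].min()-.5] for u in range(308,362)])
P=onz('wrist',top,.028,T)[:,:2]
vx,vy,x0,y0=cv2.fitLine(P.astype(np.float32),cv2.DIST_HUBER,0,1e-4,1e-4).ravel(); a=np.arctan2(vy,vx); a=(a+np.pi/2)%np.pi-np.pi/2; print('fence angle',a)
row=int(np.median(p[:,1])); xs=p[abs(p[:,1]-row)<3,0]; print(xs.min(),xs.max())
ends=onz('wrist',[[xs.min()-.5,row],[xs.max()+.5,row]],.028,T)[:,:2]; print(ends,np.linalg.norm(ends[0]-ends[1]))
R=np.array([[np.cos(a),-np.sin(a)],[np.sin(a),np.cos(a)]])
mid=ends.mean(0); n=R[:,1]; t=R[:,0]
c0=np.array([x0,y0]); corner=c0+t*((mid-c0)@t)+t*.045; print('corner',corner)
# board left/right/top edges check
wood=(abs(H-21)<4)&(S<130)&(V>190)|((S>145)&(abs(H-20)<5)&(V>120))
b=np.array([[np.where(wood[v,230:450])[0].min()+229.5,v] for v in range(130,240)]); Q=onz('wrist',b,.018,T)[:,:2]
l=cv2.fitLine(Q.astype(np.float32),cv2.DIST_HUBER,0,1e-4,1e-4).ravel(); print('left edge dir',np.arctan2(-l[0],l[1]) , (R.T@(l[2:]-corner)), 'expect x=-155')
print('blank ctr in corner',R.T@(np.array([.59023,.09076])-corner), 'angle rel',np.radians(4.531)-a)
h=onz('wrist',[[358.3,189],[358.3,186]],.0245,T)[:,:2]; print('head',(h-corner)@R)
cv2.imwrite('pics/scr.png',cv2.resize(im[175:205,345:415],None,fx=10,fy=10,interpolation=cv2.INTER_NEAREST))
np.savez('jig.npz',a=a,corner=corner)
E
```

```text
fence angle -0.09579694
303 365
[[0.59482291 0.03328961]
 [0.67382437 0.02769813]] 0.07919908696222358
corner [0.67952438 0.03042586]
left edge dir -0.08842763 [-0.15490585  0.02768885] expect x=-155
blank ctr in corner [-0.09465596  0.05151645] angle rel 0.1748778111187395
head [[-0.01612821  0.02804482]
 [-0.0163523   0.03187036]]
```

View pics/scr.png

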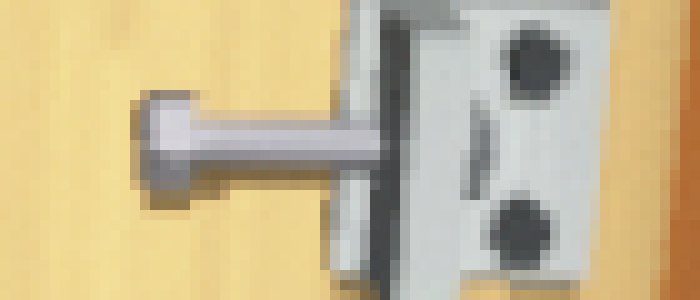

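```bash
python3 - <<'E'
from m import *
im=cv2.imread('pics/top0.png'); hsv=cv2.cvtColor(im,cv2.COLOR_BGR2HSV).astype(int); S=hsv[...,1]; V=hsv[...,2]
print(hsv[140:150,330], hsv[210:222,330])
w=np.zeros(S.shape,bool)
w=(S<145)&(V>125)
tp=np.array([[u,np.where(w[135:180,u])[0].min()+134.5] for u in list(range(292,308))+list(range(328,366))+list(range(380,394))],float)
bt=np.array([[u,np.where(w[180:230,u])[0].max()+180.5] for u in range(286,388)],float)
for e in (tp,bt):
    Q=onz('top',e,.018)[:,:2]; l=cv2.fitLine(Q.astype(np.float32),cv2.DIST_HUBER,0,1e-4,1e-4).ravel(); print(np.arctan(-l[0]/l[1]),l[2:])
im,dep,T,hsv,rect=measure('w1'); S=hsv[...,1].astype(int);V=hsv[...,2]
w=(S<140)&(V>180)
for rng,f in ((range(130,240),0),(range(130,240),1)):
    e=[]
    for v in rng:
        x=np.where(w[v,235:445])[0]; e.append([x.max()+235.5 if f else x.min()+234.5,v])
    Q=onz('wrist',e,.018,T)[:,:2]; l=cv2.fitLine(Q.astype(np.float32),cv2.DIST_HUBER,0,1e-4,1e-4).ravel(); print(np.arctan(-l[0]/l[1]),l[2:])
E
```

```text
[[ 14 167 128]
 [ 14 168 132]
 [ 14 173 130]
 [ 13 168 123]
 [ 14 171 118]
 [ 13 174 119]
 [ 14 158 126]
 [ 20 107 153]
 [ 19 111 156]
 [ 18 110 157]] [[ 19 111 180]
 [ 19 112 164]
 [ 19 111 167]
 [ 19 104 140]
 [ 13 169  92]
 [ 14 174 126]
 [ 13 166 129]
 [ 14 169 124]
 [ 14 166 132]
 [ 13 163 136]
 [ 14 174 120]
 [ 13 166 120]]
-0.09144708 [ 0.7270677  -0.05970981]
-0.08991666 [ 0.5205368  -0.01249494]
-0.08593567 [0.5282724 0.077857 ]
-0.089173034 [0.7375659  0.05851612]
```

```bash
cat >> h.py <<'E'
try:
    A=-0.090; C=np.array([.6796,.0307]); RJ=np.array([[np.cos(A),-np.sin(A)],[np.sin(A),np.cos(A)]])
except Exception: pass
def jig(p): return C+RJ@np.array(p)
def st():
    s=bot.state(); p=RJ.T@(s['position'][:2]-C); f=RJ.T@s['force'][:2]
    T=toolT(s); 
    print('t',round(s['time_s'],2),'jig xy',(p*1000).round(1),'z',round(s['position'][2]*1000,1),'F jig',f.round(1),'Fz',round(s['force'][2],1),'yaw rel',round(np.arctan2(T[1,1],T[0,1])-A,4),'gap',round(s['finger_gap'],4))
E
python3 - <<'E'
from h import *
b=np.array([.5902,.0908]); t=np.array([np.cos(.0791),np.sin(.0791)])
P=b-.09*t
print(plan([*P,.08],.0791-np.pi/2),plan([*P,.022],.0791-np.pi/2)); st()
E
```

```text
(array([ 171.1, -119.7,   11.8]), np.float64(-0.14973914990039416), np.float64(-1.6414354766952908)) (array([ 229.1, -119.7,   11.7]), np.float64(-0.14973914990039416), np.float64(-1.6414354766952908))
t 2.33 jig xy [-63.6  50.8] z 251.0 F jig [-0.2  0.1] Fz 0.6 yaw rel 0.0194 gap 0.0855
```

Call:
play_rows(
  commands="0 20 -60 6 -0.15; 0 70 -119 12 -0.15; 0 130 -119 12 -0.15; 0 171 -119 12 -0.15; 0 171 -119 12 -0.15",
)

```text
time_s: 2.95
position: [0.4975, 0.0829, 0.0764]
tool_rot: [0.517, 0.478, 0.521, -0.482]
force: [-0.2, 0.5, 1.4]
finger_gap: 0.0003
```

Call:
play_rows(
  commands="0 30 0 0 0; 0 50 0 0 0; 0 50 0 0 0; 0 50 0 0 0",
)

```text
time_s: 3.45
position: [0.5039, 0.0839, 0.0329]
tool_rot: [0.52, 0.481, 0.518, -0.479]
force: [-0.3, -1.0, 0.2]
finger_gap: -0.0001
```

```bash
python3 - <<'E'
from h import *
st()
s=bot.state();im,d=shot('wrist','w2'); np.save('pics/w2T.npy',toolT(s))
E
```

```text
t 3.45 jig xy [-179.8   37.2] z 32.9 F jig [-0.3 -1. ] Fz 0.2 yaw rel 0.1695 gap -0.0001
```

View pics/w2.png

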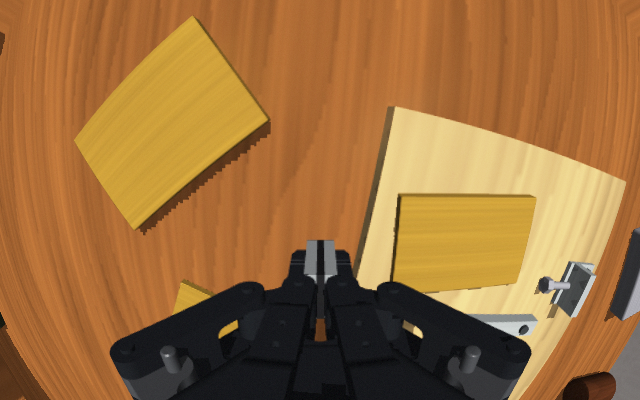

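```bash
cat >> m.py <<'E'
def blank(name,near):
    im,dep,T,hsv,rect=measure(name); H,S,V=[hsv[...,i].astype(int) for i in range(3)]
    brass=(abs(H-20)<5)&(S>145)&(V>110)
    r,c,_=rect(brass,.026,np.array(near)); (cx,cy),(w,h),ang=r
    ang=np.radians(ang); 
    if w<h: ang+=np.pi/2
    ang=(ang+np.pi/2)%np.pi-np.pi/2
    p=RJ.T@(np.array([cx,cy])/1000-C)
    print('blank world',round(cx,1),round(cy,1),'dims',round(w,1),round(h,1),'jig',(p*1000).round(1),'rel ang',round(ang-A,4)); return r
E
python3 - <<'E'
from m import *
blank('w2',[.6,.085]); blank('w1',[.6,.085])
E
```

```text
blank world 589.1 91.1 dims 91.2 61.7 jig [-95.6  52. ] rel ang 0.1652
blank world 590.2 90.8 dims 89.6 60.7 jig [-94.4  51.8] rel ang 0.1691
```

Call:
play_rows(
  commands="0 10 5 0 0; 0 10 15 0 0; 0 10 20 0 0; 0 10 20 0 0",
)

```text
time_s: 4.0
position: [0.5226, 0.0858, 0.0205]
tool_rot: [0.52, 0.48, 0.52, -0.48]
force: [-1.4, 0.6, -0.8]
finger_gap: -0.0
```

```bash
python3 -c "
from h import *
st()"
```

```text
t 4.0 jig xy [-161.3   40.7] z 20.5 F jig [-1.4  0.4] Fz -0.8 yaw rel 0.1701 gap -0.0
```

Call:
play_rows(
  commands="0 -1 3 0 0; 0 -1 6 0 0; 0 -1 9 0 0; 0 -1 12 0 0; 0 -1 14 0 0",
)

```text
time_s: 4.62
position: [0.536, 0.0868, 0.0213]
tool_rot: [0.52, 0.48, 0.52, -0.48]
force: [-0.5, -0.5, -0.3]
finger_gap: 0.0002
```

Call:
play_rows(
  commands="0 0 3 0 0; 0 0 6 0 0; 0 0 9 0 0; 0 0 12 0 0; 0 0 15 0 0",
)

```text
time_s: 5.25
position: [0.5508, 0.088, 0.0211]
tool_rot: [0.52, 0.479, 0.52, -0.48]
force: [-0.8, 0.8, 0.0]
finger_gap: 0.0003
```

```bash
python3 - <<'E'
from m import *
st()
s=bot.state();im,d=shot('wrist','w3'); np.save('pics/w3T.npy',toolT(s)); blank('w3',[.6,.085])
E
```

```text
t 5.25 jig xy [-133.4   45.5] z 21.1 F jig [-0.8  0.7] Fz 0.0 yaw rel 0.1701 gap 0.0003
blank world 601.8 92.4 dims 89.8 61.6 jig [-83.   54.5] rel ang 0.1695
```

View pics/w3.png

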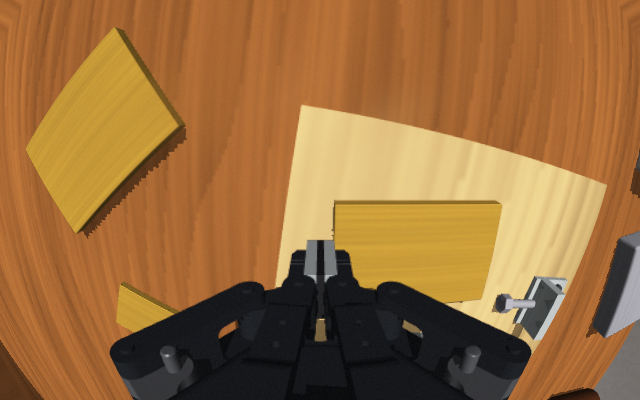

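Call:
play_rows(
  commands="0 0 3 0 0; 0 0 6 0 0; 0 0 9 0 0; 0 0 12 0 0",
)

```text
time_s: 5.8
position: [0.5629, 0.089, 0.0212]
tool_rot: [0.52, 0.48, 0.52, -0.48]
force: [-1.3, -0.1, -1.3]
finger_gap: 0.0002
```

Call:
play_rows(
  commands="0 0 -20 0 0; 0 -20 -40 0 0; 0 -90 -40 0 0.17; 0 -90 -40 -40 0.17; 0 -90 -20 -80 0.17",
)

```text
time_s: 6.42
position: [0.5381, 0.1681, 0.1143]
tool_rot: [0.478, 0.524, 0.476, -0.52]
force: [0.3, -0.7, 0.0]
finger_gap: 0.0004
```

```bash
python3 - <<'E'
from m import *
st()
s=bot.state();im,d=shot('wrist','w4'); np.save('pics/w4T.npy',toolT(s)); blank('w4',[.61,.085])
print(plan([*jig([-71,104]),.022],A-np.pi/2))
E
```

```text
t 6.42 jig xy [-153.3  124.1] z 114.3 F jig [ 0.3 -0.7] Fz 0.0 yaw rel -0.0012 gap 0.0004
blank world 614.3 94.7 dims 89.6 63.0 jig [-70.8  57.8] rel ang 0.1678
(array([    147.7,  -70725.3, -103955. ]), np.float64(0.0012036220408058185), np.float64(-1.6595927047540908))
```

View pics/w4.png

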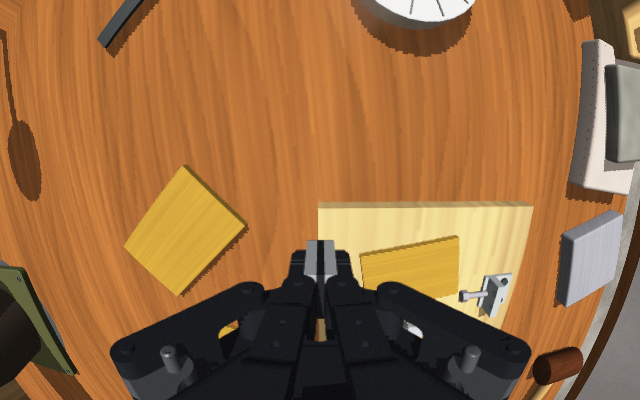

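```bash
python3 - <<'E'
from m import *
print(plan([*jig([-.064,.114]),.022],A-np.pi/2))
E
```

```text
(array([92.4, 87.5, 15. ]), np.float64(0.0012036220408058185), np.float64(-1.6595927047540908))
```

Call:
play_rows(
  commands="0 0 50 5 0; 0 40 87 10 0; 0 90 87 13 0; 0 92 87 15 0; 0 92 87 15 0",
)

```text
time_s: 7.1
position: [0.622, 0.1443, 0.0192]
tool_rot: [0.477, 0.522, 0.477, -0.522]
force: [0.6, -0.1, 0.5]
finger_gap: 0.0002
```

```bash
python3 -c "
from m import *
st()"
```

```text
t 7.1 jig xy [-67.5 108. ] z 19.2 F jig [ 0.6 -0. ] Fz 0.5 yaw rel -0.0002 gap 0.0002
```

Call:
play_rows(
  commands="0 -2 0 4 0; 0 -2 0 8 0; 0 -2 0 11 0; 0 -2 0 14 0; 0 -2 0 17 0",
)

```text
time_s: 7.72
position: [0.6205, 0.1276, 0.0218]
tool_rot: [0.477, 0.522, 0.477, -0.522]
force: [1.0, 1.3, 1.2]
finger_gap: 0.0002
```

Call:
play_rows(
  commands="0 0 0 2 0; 0 0 0 4 0; 0 0 0 6 0; 0 0 0 8 0; 0 0 0 10 0",
)

```text
time_s: 8.35
position: [0.6193, 0.1174, 0.0213]
tool_rot: [-0.477, -0.522, -0.477, 0.522]
force: [1.2, 2.2, 1.2]
finger_gap: 0.0001
```

```bash
python3 - <<'E'
from m import *
st()
s=bot.state();im,d=shot('wrist','w5'); np.save('pics/w5T.npy',toolT(s)); blank('w5',[.61,.085])
E
```

```text
t 8.35 jig xy [-67.9  80.9] z 21.3 F jig [1.  2.3] Fz 1.2 yaw rel 0.0 gap 0.0001
blank world 583.8 105.7 dims 34.6 8.4 jig [-102.2   66.1] rel ang 0.0934
```

View pics/w5.png

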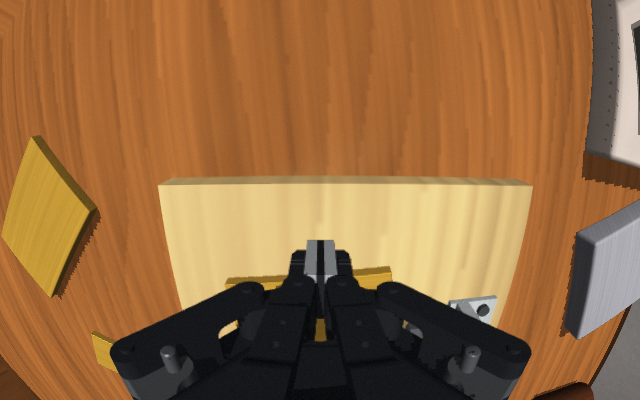

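Call:
play_rows(
  commands="0 0 0 1.5 0; 0 0 0 3 0; 0 0 0 4.5 0; 0 0 0 6 0; 0 0 0 6 0",
)

```text
time_s: 9.02
position: [0.6187, 0.1113, 0.0213]
tool_rot: [-0.477, -0.522, -0.477, 0.522]
force: [0.6, 1.5, 0.1]
finger_gap: 0.0001
```

```bash
python3 - <<'E'
from m import *
st()
s=bot.state();im,d=shot('wrist','w6'); np.save('pics/w6T.npy',toolT(s))
H,S,V=[cv2.cvtColor(im,cv2.COLOR_BGR2HSV)[...,i].astype(int) for i in range(3)]
br=(abs(H-20)<5)&(S>145)&(V>110)
e=[]
for u in list(range(230,290))+list(range(352,385)):
    r=np.where(br[245:290,u])[0]
    if len(r): e.append([u,r.min()+245])
Q=onz('wrist',e,.026,toolT(s))[:,:2]; Q=(Q-C)@RJ
print((Q[::8]*1000).round(1).tolist())
E
```

```text
t 9.03 jig xy [-67.9  74.8] z 21.3 F jig [0.5 1.5] Fz 0.1 yaw rel -0.0 gap 0.0001
[[-115.5, 64.3], [-111.0, 64.6], [-106.6, 64.8], [-102.3, 65.0], [-98.0, 65.1], [-93.7, 65.3], [-89.5, 65.4], [-85.3, 66.1], [-47.9, 68.5], [-43.8, 69.0], [-39.6, 68.8], [-35.4, 69.3]]
```

Call:
play_rows(
  commands="0 0 0 0.8 0; 0 0 0 1.6 0; 0 0 0 2.4 0; 0 0 0 2.4 0",
)

```text
time_s: 9.57
position: [0.6185, 0.109, 0.0213]
tool_rot: [-0.477, -0.522, -0.477, 0.522]
force: [0.4, 1.3, 0.5]
finger_gap: -0.0002
```

Call:
play_rows(
  commands="0 0 0 0.8 0; 0 0 0 1.6 0; 0 0 0 1.6 0",
)

```text
time_s: 9.95
position: [0.6183, 0.1074, 0.0212]
tool_rot: [-0.477, -0.522, -0.477, 0.522]
force: [0.0, 2.0, 0.4]
finger_gap: 0.0003
```

```bash
cat >> m.py <<'E'
def edge(name):
    st(); s=bot.state();im,d=shot('wrist',name); np.save(f'pics/{name}T.npy',toolT(s))
    H,S,V=[cv2.cvtColor(im,cv2.COLOR_BGR2HSV)[...,i].astype(int) for i in range(3)]
    br=(abs(H-20)<5)&(S>145)&(V>110)
    e=[]
    for u in list(range(200,290))+list(range(352,400)):
        r=np.where(br[240:300,u])[0]
        if len(r): e.append([u,r.min()+240])
    Q=onz('wrist',e,.018,toolT(s))[:,:2]; Q=(Q-C)@RJ*1000
    l=cv2.fitLine(Q.astype(np.float32),cv2.DIST_HUBER,0,.01,.01).ravel(); print('slope',l[1]/l[0],'y at -60',l[3]+(-60-l[2])*l[1]/l[0],Q[:,0].min(),Q[:,0].max())
E
python3 - <<'E'
from m import *
edge('w7')
E
```

```text
t 9.95 jig xy [-67.9  70.9] z 21.2 F jig [-0.1  2. ] Fz 0.4 yaw rel -0.0 gap 0.0003
slope 0.04220656 y at -60 58.824837 -122.23470703737448 -28.633363239235464
```

Call:
play_rows(
  commands="0 0 0 0.5 0; 0 0 0 1 0; 0 0 0 1.5 0; 0 0 0 1.5 0",
)

```text
time_s: 10.5
position: [0.6183, 0.1064, 0.0213]
tool_rot: [0.477, 0.522, 0.477, -0.522]
force: [1.0, 3.0, 0.3]
finger_gap: 0.0
```

```bash
python3 - <<'E'
from m import *
edge('w8')
E
```

```text
t 10.5 jig xy [-67.9  69.8] z 21.3 F jig [0.8 3.1] Fz 0.3 yaw rel -0.0001 gap 0.0
slope 0.035183117 y at -60 58.072098 -122.1013909256372 -28.480264801075798
```

Call:
play_rows(
  commands="0 0 0 0.5 0; 0 0 0 1 0; 0 0 0 1 0",
)

```text
time_s: 10.92
position: [0.6187, 0.106, 0.0215]
tool_rot: [0.477, 0.523, 0.477, -0.521]
force: [2.4, 7.7, -0.5]
finger_gap: -0.0005
```

```bash
python3 - <<'E'
from m import *
edge('w9')
E
```

```text
t 10.93 jig xy [-67.4  69.5] z 21.5 F jig [1.7 7.8] Fz -0.5 yaw rel -0.0002 gap -0.0005
slope 0.025682736 y at -60 57.726585 -121.57772481285014 -27.98279662903381
```

View pics/w9.png

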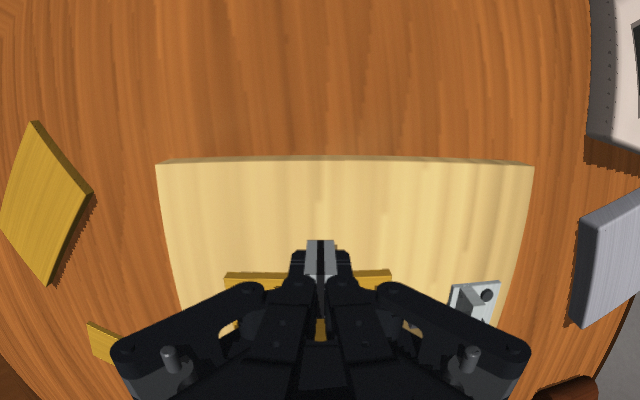

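Force rose to 7.8 N, which fits the blank being up against the fence. I'll back off and look from above.

Call:
play_rows(
  commands="0 0 0 -15 0; 0 -60 0 -30 0; 0 -120 0 -30 0; 0 -170 0 -15 0; 0 -170 0 -15 0",
)

```text
time_s: 11.6
position: [0.6225, 0.1197, 0.198]
tool_rot: [0.479, 0.525, 0.474, -0.519]
force: [0.2, 0.2, 0.5]
finger_gap: -0.0001
```

```bash
python3 - <<'E'
from m import *
st()
s=bot.state();im,d=shot('wrist','w10'); np.save('pics/w10T.npy',toolT(s)); blank('w10',[.61,.07])
cv2.imwrite('pics/w10z.png',cv2.resize(im[130:330,200:440],None,fx=3,fy=3,interpolation=cv2.INTER_CUBIC))
E
```

```text
t 11.6 jig xy [-64.8  83.5] z 198.0 F jig [0.2 0.2] Fz 0.5 yaw rel -0.0006 gap -0.0001
blank world 608.8 67.4 dims 61.2 89.5 jig [-73.8  30.2] rel ang 0.0309
```

View pics/w10z.png

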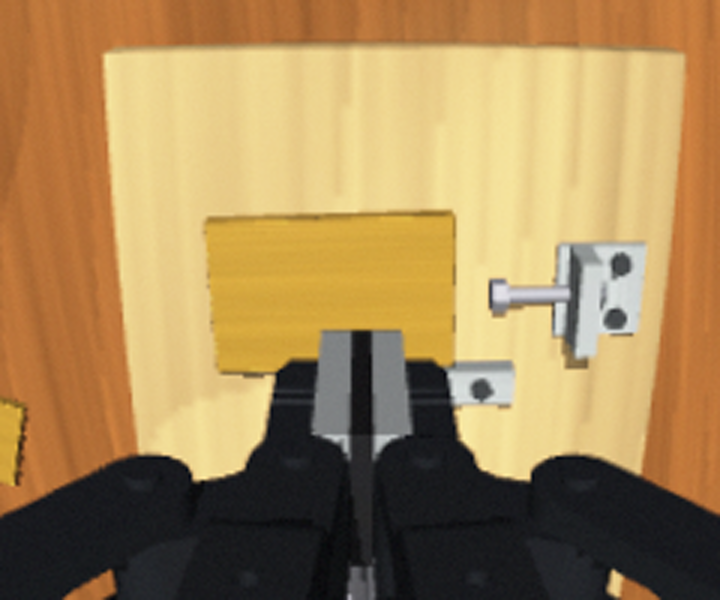

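```bash
python3 - <<'E'
from m import *
print(plan([*jig([-.139,.030]),.0215],A-np.pi/2))
E
```

```text
(array([172.6, -73.3,  53.4]), np.float64(-0.0003991791195350203), np.float64(-1.6611955059144317))
```

Call:
play_rows(
  commands="0 0 -50 20 0; 0 40 -73 53 0; 0 100 -73 53 0; 0 140 -73 53 0; 0 140 -73 53 0",
)

```text
time_s: 12.28
position: [0.5369, 0.0736, 0.0455]
tool_rot: [-0.474, -0.518, -0.48, 0.525]
force: [-0.0, -0.6, -0.0]
finger_gap: -0.0004
```

```bash
python3 - <<'E'
from m import *
st()
s=bot.state();im,d=shot('wrist','w11'); np.save('pics/w11T.npy',toolT(s)); blank('w11',[.61,.067])
print(plan([*jig([-.139,.030]),.0215],A-np.pi/2))
E
```

```text
t 12.28 jig xy [-146.    29.9] z 45.5 F jig [ 0.  -0.6] Fz -0.0 yaw rel 0.0001 gap -0.0004
blank world 608.4 66.7 dims 61.3 90.0 jig [-74.1  29.5] rel ang 0.0284
(array([27.2,  4.4,  0.2]), np.float64(0.00024179880133168297), np.float64(-1.6605545279935647))
```

View pics/w11.png

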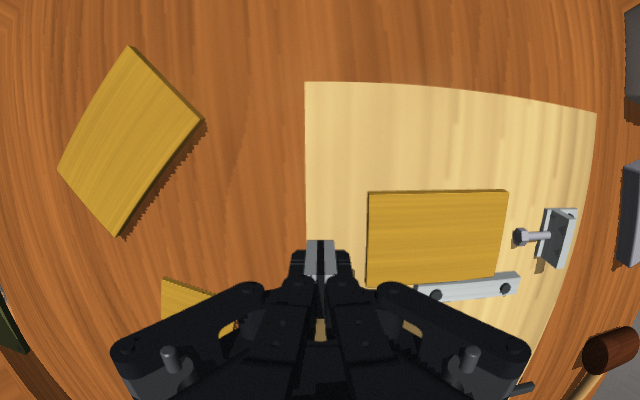

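Call:
play_rows(
  commands="0 23 2 0 0; 0 23 5 0 0; 0 23 10 0 0; 0 23 14 0 0; 0 23 17 0 0",
)

```text
time_s: 12.95
position: [0.56, 0.0722, 0.0293]
tool_rot: [0.477, 0.522, 0.477, -0.522]
force: [-0.0, 0.3, 0.2]
finger_gap: -0.0001
```

```bash
python3 - <<'E'
from m import *
st()
E
```

```text
t 12.95 jig xy [-122.9   30.6] z 29.3 F jig [-0.   0.3] Fz 0.2 yaw rel -0.0 gap -0.0001
```

Call:
play_rows(
  commands="0 0 -10 0 0; 0 4 -10 0 0; 0 8 -10 0 0; 0 8 -8 0 0; 0 8 -6 0 0",
)

```text
time_s: 13.58
position: [0.5532, 0.0727, 0.0203]
tool_rot: [0.477, 0.522, 0.477, -0.522]
force: [0.0, -0.8, -0.3]
finger_gap: 0.0001
```

```bash
python3 - <<'E'
from m import *
st()
E
```

```text
t 13.57 jig xy [-129.6   30.5] z 20.3 F jig [ 0.1 -0.8] Fz -0.3 yaw rel -0.0 gap 0.0001
```

Now at the right height; pushing along x from -129.6, with contact expected at about -125.

Call:
play_rows(
  commands="0 -1 2 0 0; 0 -1 4 0 0; 0 -1 6 0 0; 0 -1 8 0 0; 0 -1 10 0 0",
)

```text
time_s: 14.2
position: [0.5626, 0.0721, 0.0211]
tool_rot: [-0.477, -0.522, -0.477, 0.522]
force: [-2.7, 1.9, 1.1]
finger_gap: 0.0
```

```bash
python3 - <<'E'
from m import *
st()
s=bot.state();im,d=shot('wrist','w12'); np.save('pics/w12T.npy',toolT(s)); blank('w12',[.61,.067])
E
```

```text
t 14.2 jig xy [-120.2   30.7] z 21.1 F jig [-2.8  1.6] Fz 1.1 yaw rel -0.0 gap 0.0
blank world 613.8 66.3 dims 61.6 89.8 jig [-68.8  29.5] rel ang 0.0131
```

View pics/w12.png

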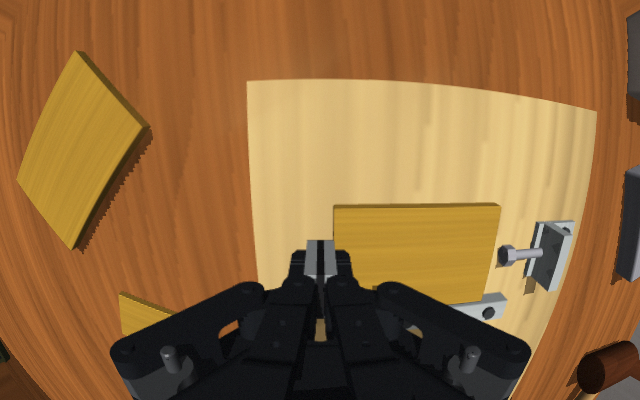

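Call:
play_rows(
  commands="0 0 1 0 0; 0 0 2 0 0; 0 0 3 0 0; 0 0 3 0 0",
)

```text
time_s: 14.75
position: [0.5661, 0.0714, 0.0213]
tool_rot: [0.477, 0.522, 0.477, -0.522]
force: [-0.7, 0.6, -0.9]
finger_gap: -0.0006
```

```bash
python3 - <<'E'
from m import *
st()
s=bot.state();im,d=shot('wrist','w13'); np.save('pics/w13T.npy',toolT(s)); blank('w13',[.61,.067])
cv2.imwrite('pics/w13z.png',cv2.resize(im[190:330,430:600],None,fx=4,fy=4,interpolation=cv2.INTER_CUBIC))
E
```

```text
t 14.75 jig xy [-116.7   30.3] z 21.3 F jig [-0.8  0.5] Fz -0.9 yaw rel 0.0001 gap -0.0006
blank world 617.2 66.2 dims 61.4 90.4 jig [-65.3  29.7] rel ang -0.002
```

View pics/w13z.png

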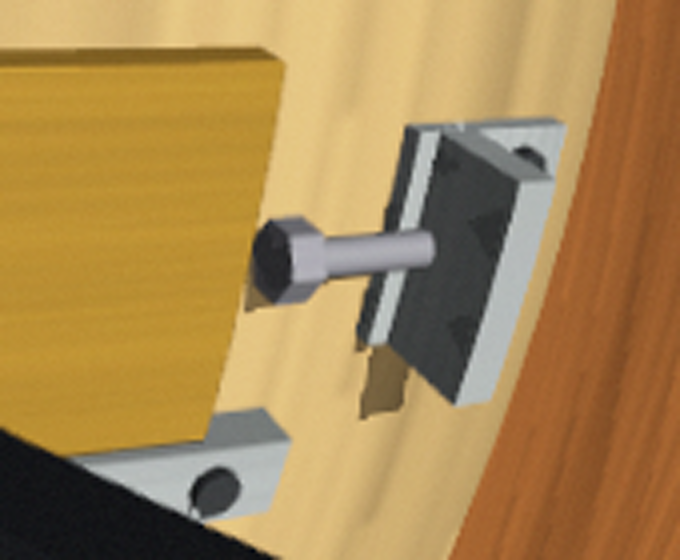

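Call:
play_rows(
  commands="0 0 0.7 0 0; 0 0 1.4 0 0; 0 0 2.1 0 0; 0 0 2.8 0 0; 0 0 2.8 0 0",
)

```text
time_s: 15.42
position: [0.5689, 0.0712, 0.0214]
tool_rot: [0.477, 0.522, 0.477, -0.522]
force: [-1.0, -0.3, -0.0]
finger_gap: 0.0001
```

Call:
play_rows(
  commands="0 0 0.5 0 0; 0 0 1 0 0; 0 0 1 0 0",
)

```text
time_s: 15.8
position: [0.5699, 0.0712, 0.0214]
tool_rot: [0.477, 0.522, 0.477, -0.522]
force: [-1.6, -0.6, -0.6]
finger_gap: -0.0002
```

```bash
python3 - <<'E'
from m import *
st()
s=bot.state();im,d=shot('wrist','w14'); np.save('pics/w14T.npy',toolT(s)); blank('w14',[.61,.067])
cv2.imwrite('pics/w14z.png',cv2.resize(im[190:330,430:600],None,fx=4,fy=4,interpolation=cv2.INTER_CUBIC))
E
```

```text
t 15.8 jig xy [-112.9   30.5] z 21.4 F jig [-1.6 -0.8] Fz -0.6 yaw rel 0.0 gap -0.0002
blank world 620.9 65.5 dims 61.8 89.9 jig [-61.5  29.3] rel ang 0.0043
```

View pics/w14z.png

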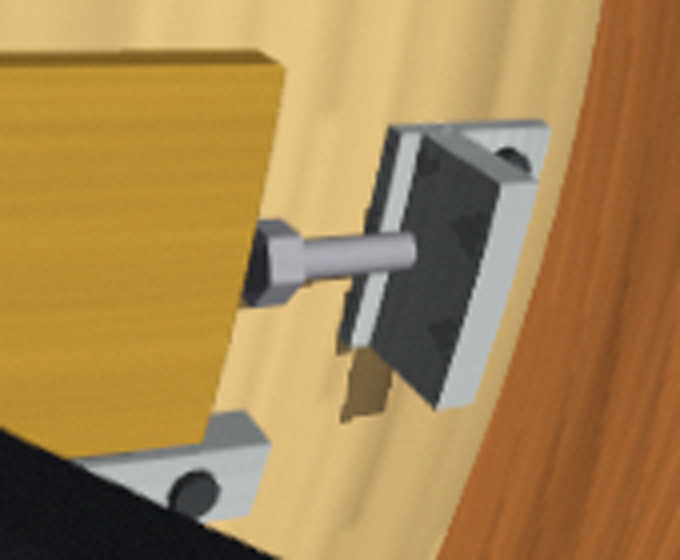

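Nearly there: the blank's edge now covers part of the dark head face at about (495,255). I'll continue in 0.4 mm steps until the force rises.

Call:
play_rows(
  commands="0 0 0.4 0 0; 0 0 0.8 0 0; 0 0 1.2 0 0; 0 0 1.2 0 0",
)

```text
time_s: 16.35
position: [0.5709, 0.0711, 0.0213]
tool_rot: [-0.477, -0.522, -0.477, 0.522]
force: [-1.5, -0.6, -0.1]
finger_gap: -0.0003
```

Call:
play_rows(
  commands="0 0 0.4 0 0; 0 0 0.8 0 0; 0 0 0.8 0 0",
)

```text
time_s: 16.73
position: [0.571, 0.0711, 0.0213]
tool_rot: [-0.477, -0.521, -0.477, 0.522]
force: [-5.6, -0.3, 3.3]
finger_gap: 0.0003
```

```bash
python3 - <<'E'
from m import *
st()
s=bot.state();im,d=shot('wrist','w15'); np.save('pics/w15T.npy',toolT(s)); blank('w15',[.61,.067])
cv2.imwrite('pics/w15z.png',cv2.resize(im[190:330,430:600],None,fx=4,fy=4,interpolation=cv2.INTER_CUBIC))
E
```

```text
t 16.73 jig xy [-111.8   30.5] z 21.3 F jig [-5.6 -0.8] Fz 3.3 yaw rel 0.0001 gap 0.0003
blank world 622.0 65.5 dims 61.3 90.0 jig [-60.5  29.5] rel ang -0.0021
```

View pics/w15z.png

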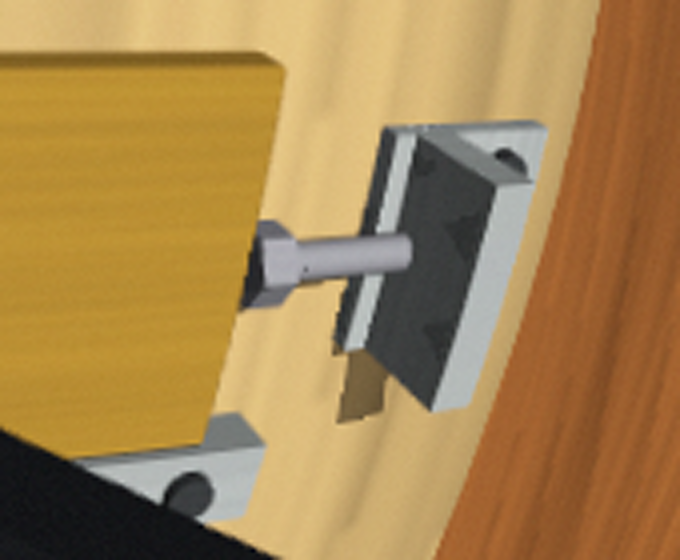

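Call:
play_rows(
  commands="0 0 0.3 0 0; 0 0 0.5 0 0; 0 0 0.5 0 0",
)

```text
time_s: 17.15
position: [0.5711, 0.0711, 0.0213]
tool_rot: [-0.476, -0.521, -0.478, 0.523]
force: [-7.1, 0.7, 5.0]
finger_gap: -0.0003
```

Stopped firmly at the screw (7 N, no motion). Backing off, then a light confirming press against the fence.

Call:
play_rows(
  commands="0 0 -12 0 0; 0 -50 -12 0 0; 0 -70 0 -50 0; 0 -70 50 -70 0; 0 -70 50 -70 0",
)

```text
time_s: 17.77
position: [0.6312, 0.1374, 0.0918]
tool_rot: [0.478, 0.523, 0.477, -0.521]
force: [-1.0, 0.2, 0.0]
finger_gap: 0.0
```

```bash
python3 - <<'E'
from m import *
st()
s=bot.state();im,d=shot('wrist','w16'); np.save('pics/w16T.npy',toolT(s)); blank('w16',[.62,.067])
print(plan([*jig([-.060,.088]),.0215],A-np.pi/2))
E
```

```text
t 17.77 jig xy [-57.8 101.9] z 91.8 F jig [-1.   0.1] Fz 0.0 yaw rel 0.0013 gap 0.0
blank world 591.3 87.8 dims 25.1 24.4 jig [-93.1  48.9] rel ang 1.5872
(array([69.7, -0.5, 13.1]), np.float64(0.0007661652191295332), np.float64(-1.6600301615757673))
```

View pics/w16.png

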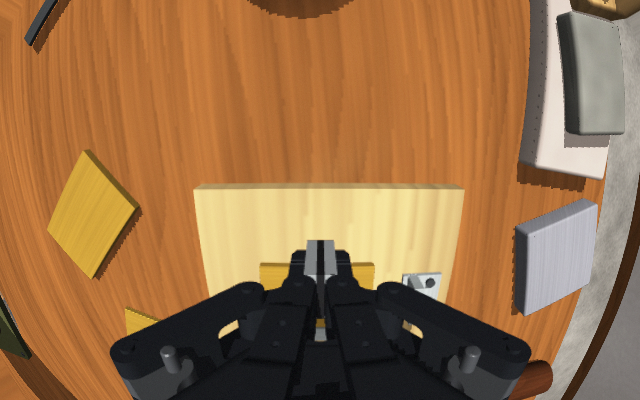

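Call:
play_rows(
  commands="0 40 0 4 0; 0 69 0 4 0; 0 69 0 6 0; 0 69 0 10 0; 0 69 0 13 0",
)

```text
time_s: 18.45
position: [0.6274, 0.1229, 0.0235]
tool_rot: [0.477, 0.522, 0.477, -0.522]
force: [-0.3, 0.2, -0.5]
finger_gap: -0.0004
```

```bash
python3 - <<'E'
from m import *
edge('w17')
E
```

```text
t 18.45 jig xy [-60.2  87.1] z 23.5 F jig [-0.3  0.2] Fz -0.5 yaw rel -0.0003 gap -0.0004Traceback (most recent call last):
  File "<stdin>", line 2, in <module>
  File "m.py", line 35, in edge
    Q=onz('wrist',e,.018,toolT(s))[:,:2]; Q=(Q-C)@RJ*1000
      ~~~^^^^^^^^^^^^^^^^^^^^^^^^^
  File "h.py", line 17, in onz
    o,v=ray(n,uv,T); return o+v*((z-o[2])/v[:,2])[:,None]
        ~~~^^^^^^^^
  File "h.py", line 10, in ray
    d=(uv-[m['cx'],m['cy']])/f
       ~~^~~~~~~~~~~~~~~~~~
ValueError: operands could not be broadcast together with shapes (1,0) (2,)
```

Call:
play_rows(
  commands="0 1 0 4 0; 0 1 0 8 0; 0 1 0 12 0; 0 1 0 15 0; 0 1 0 15 0",
)

```text
time_s: 19.12
position: [0.6258, 0.1081, 0.0213]
tool_rot: [-0.477, -0.522, -0.477, 0.522]
force: [0.1, -0.5, -0.2]
finger_gap: 0.0001
```

Call:
play_rows(
  commands="0 0 0 0.5 0; 0 0 0 1 0; 0 0 0 1.5 0; 0 0 0 1.5 0",
)

```text
time_s: 19.62
position: [0.6256, 0.1069, 0.0213]
tool_rot: [-0.477, -0.522, -0.477, 0.522]
force: [-0.0, -0.2, 0.4]
finger_gap: -0.0
```

```bash
python3 - <<'E'
from m import *
edge('w18')
E
```

```text
t 19.62 jig xy [-60.6  71. ] z 21.3 F jig [ 0.  -0.2] Fz 0.4 yaw rel 0.0 gap -0.0
slope 0.0036680684 y at -60 57.36707 -107.12096864765869 -16.746398056286704
```

Call:
play_rows(
  commands="0 0 0 0.5 0; 0 0 0 1 0; 0 0 0 1.5 0; 0 0 0 1.5 0",
)

```text
time_s: 20.18
position: [0.6255, 0.1054, 0.0213]
tool_rot: [0.477, 0.522, 0.477, -0.522]
force: [0.4, 0.3, -0.4]
finger_gap: 0.0004
```

Call:
play_rows(
  commands="0 0 0 0.5 0; 0 0 0 1 0; 0 0 0 1 0",
)

```text
time_s: 20.55
position: [0.6255, 0.1052, 0.0214]
tool_rot: [0.477, 0.522, 0.477, -0.522]
force: [0.7, 4.2, -0.7]
finger_gap: 0.0001
```

Call:
play_rows(
  commands="0 0 0 -15 0; 0 -50 0 -30 0; 0 -110 0 -40 0; 0 -170 0 -40 0; 0 -230 0 -40 0",
)

```text
time_s: 21.18
position: [0.6288, 0.1445, 0.2534]
tool_rot: [-0.478, -0.522, -0.477, 0.522]
force: [1.5, 0.0, 0.5]
finger_gap: -0.0
```

Call:
play_rows(
  commands="0 0 0 0 0; 0 0 0 0 0",
)

```text
time_s: 21.42
position: [0.6288, 0.1443, 0.251]
tool_rot: [-0.477, -0.522, -0.477, 0.522]
force: [-0.0, 0.6, -0.5]
finger_gap: 0.0
```

```bash
python3 - <<'E'
from m import *
st()
s=bot.state();im,d=shot('wrist','w19'); np.save('pics/w19T.npy',toolT(s)); blank('w19',[.62,.067])
cv2.imwrite('pics/w19z.png',cv2.resize(im[150:390,220:430],None,fx=2.4,fy=2.4,interpolation=cv2.INTER_CUBIC))
shot('scene','s19')
im=cv2.imread('pics/s19.png');cv2.imwrite('pics/s19z.png',cv2.resize(im[170:300,230:410],None,fx=4,fy=4,interpolation=cv2.INTER_CUBIC))
E
```

```text
t 21.43 jig xy [-60.8 108.6] z 251.0 F jig [-0.1  0.6] Fz -0.5 yaw rel 0.0002 gap 0.0
blank world 622.3 65.2 dims 61.4 89.6 jig [-60.2  29.2] rel ang 0.0013
```

View pics/w19z.png

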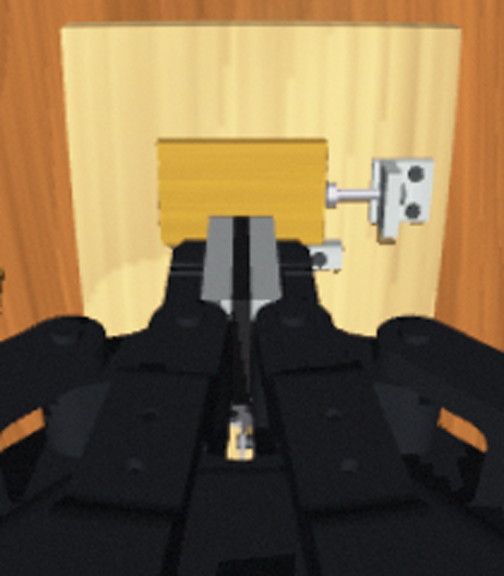

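View pics/s19z.png

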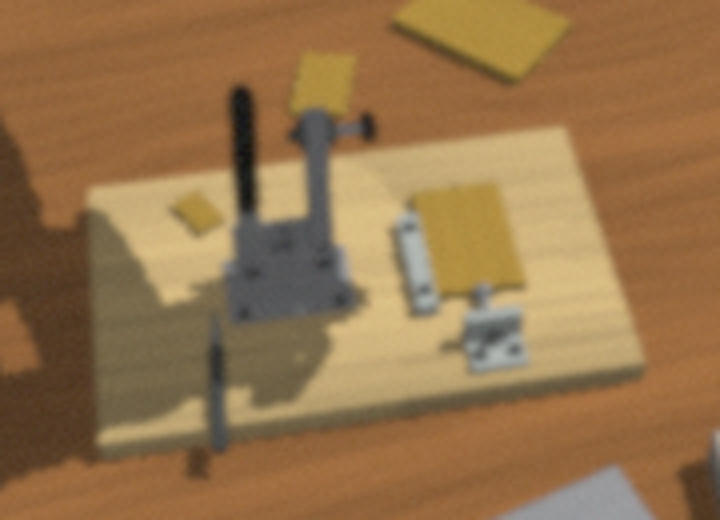

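```bash
python3 - <<'E'
from m import *
for p,z in (((-.045,-.115),.198),((-.045,-.115),.103),((-.045,-.070),.17)):
    X=[*jig(p),z]; u=proj('scene',X)[0]; print(X,u,(u-[230,170])*4, proj('top',X)[0])
# two-view triangulation of lever tip
o1,v1=ray('scene',[[290.2,192.5]]); o2,v2=ray('top',[[271+460/5-1,125+222/5]])
A_=np.c_[v1[0],-v2[0]]; t=np.linalg.lstsq(A_,o2-o1,rcond=None)[0]; p=o1+v1[0]*t[0]; q=o2+v2[0]*t[1]; print(p,q,(RJ.T@(p[:2]-C)))
print('target',plan([*jig([-.045,-.090]),.25],A-np.pi/2))
E
```

```text
[np.float64(0.6244460938566889), np.float64(-0.07979002958246884), 0.198] [287.75899385 191.88111608] [231.03597538  87.52446432] [363.45471229 171.29134323]
[np.float64(0.6244460938566889), np.float64(-0.07979002958246884), 0.103] [291.05833013 219.59062687] [244.23332052 198.36250747] [360.60230464 176.73073939]
[np.float64(0.6284906285705995), np.float64(-0.034972156596929094), 0.17] [307.9294165 198.0529702] [311.71766602 112.21188081] [346.18925939 171.34698202]
[ 0.62939481 -0.07496359  0.19944417] [ 0.62926077 -0.07577788  0.19948842] [-0.04050511 -0.10974832]
target (array([ -1.2,  16.6, 198.3]), np.float64(9.859404756573653e-05), np.float64(-1.660697732747331))
```

Call:
play_rows(
  commands="0 0 5 45 0; 0 0 10 90 0; 0 0 18 135 0; 0 0 18 165 0; 0 0 18 183 0",
)

```text
time_s: 22.15
position: [0.6295, -0.041, 0.2488]
tool_rot: [-0.476, -0.521, -0.478, 0.523]
force: [-1.0, -1.2, 1.4]
finger_gap: -0.0001
```

Call:
play_rows(
  commands="0 20 0 0 0; 0 40 0 0 0; 0 55 0 0 0; 0 64 0 0 0; 0 64 0 0 0",
)

```text
time_s: 22.78
position: [0.6301, -0.0391, 0.1861]
tool_rot: [-0.477, -0.521, -0.478, 0.522]
force: [0.1, 0.1, -0.5]
finger_gap: -0.0001
```

```bash
python3 - <<'E'
from m import *
st()
shot('scene','s20')
im=cv2.imread('pics/s20.png');cv2.imwrite('pics/s20z.png',cv2.resize(im[120:300,230:410],None,fx=3.3,fy=3.3,interpolation=cv2.INTER_CUBIC))
E
```

```text
t 22.77 jig xy [-43. -74.] z 186.1 F jig [0.1 0.1] Fz -0.5 yaw rel 0.0007 gap -0.0001
```

View pics/s20z.png

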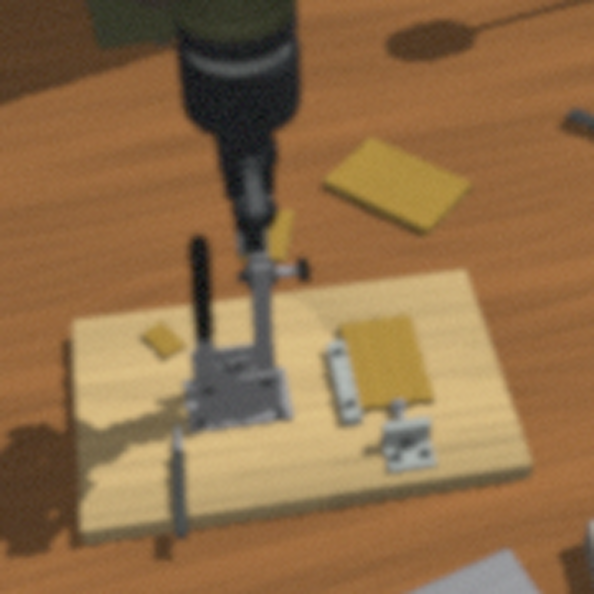

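Call:
play_rows(
  commands="0 2 0 7 0; 0 4 0 13 0; 0 5 0 18 0; 0 6 0 22 0; 0 7 0 26 0",
)

```text
time_s: 23.45
position: [0.6282, -0.0658, 0.1804]
tool_rot: [0.477, 0.522, 0.477, -0.522]
force: [0.4, 0.4, -0.1]
finger_gap: 0.0002
```

Call:
play_rows(
  commands="0 1 0 4 0; 0 2 0 8 0; 0 3 0 12 0; 0 4 0 16 0; 0 5 0 20 0",
)

```text
time_s: 24.08
position: [0.6263, -0.0858, 0.1752]
tool_rot: [-0.477, -0.522, -0.477, 0.522]
force: [0.3, -1.0, -0.0]
finger_gap: 0.0
```

```bash
cat >>m.py <<'E'
def sc(n):
    shot('scene',n); im=cv2.imread(f'pics/{n}.png');cv2.imwrite(f'pics/{n}z.png',cv2.resize(im[120:300,230:410],None,fx=3.3,fy=3.3,interpolation=cv2.INTER_CUBIC))
E
python3 - <<'E'
from m import *
st(); sc('s21')
E
```

```text
t 24.07 jig xy [ -42.6 -120.8] z 175.2 F jig [ 0.4 -0.9] Fz -0.0 yaw rel 0.0 gap 0.0
```

View pics/s21z.png

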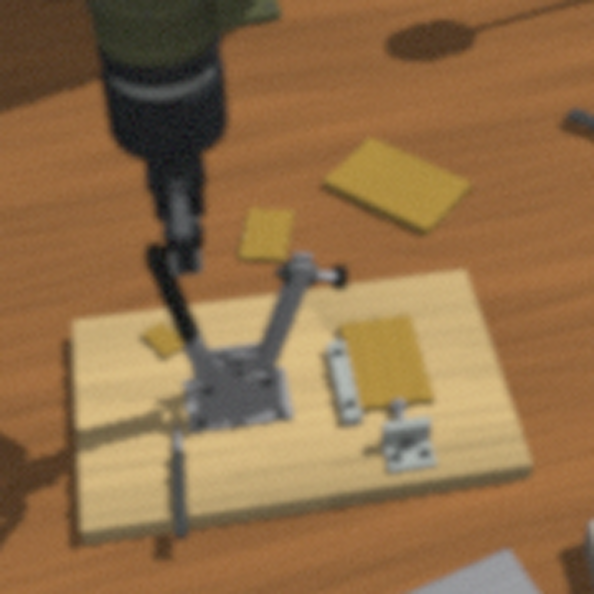

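Call:
play_rows(
  commands="0 2 0 6 0; 0 4 0 12 0; 0 7 0 18 0; 0 10 0 24 0; 0 12 0 28 0",
)

```text
time_s: 24.75
position: [0.6237, -0.1139, 0.1629]
tool_rot: [-0.477, -0.522, -0.477, 0.522]
force: [0.1, 0.5, -0.3]
finger_gap: 0.0001
```

Call:
play_rows(
  commands="0 3 0 6 0; 0 6 0 12 0; 0 10 0 18 0; 0 14 0 24 0; 0 18 0 29 0",
)

```text
time_s: 25.38
position: [0.6212, -0.1427, 0.145]
tool_rot: [-0.477, -0.522, -0.477, 0.522]
force: [-0.3, 0.5, 0.2]
finger_gap: -0.0003
```

```bash
python3 - <<'E'
from m import *
st(); sc('s22')
E
```

```text
t 25.38 jig xy [ -42.6 -177.9] z 145.0 F jig [-0.4  0.4] Fz 0.2 yaw rel -0.0002 gap -0.0003
```

View pics/s22z.png

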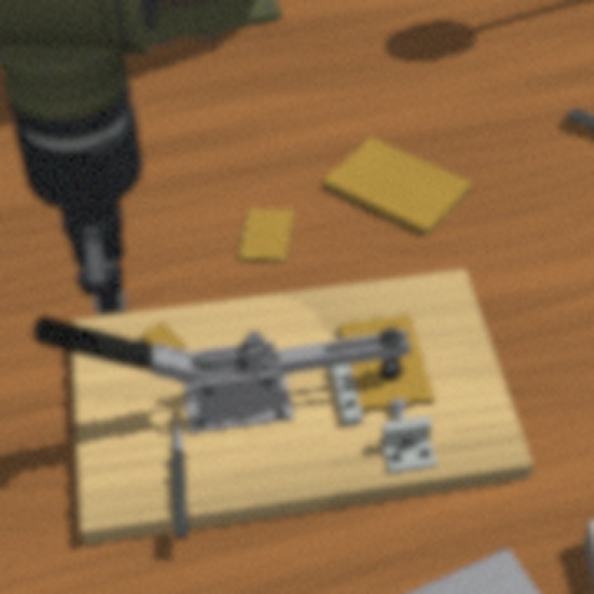

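Call:
play_rows(
  commands="0 0 0 8 0; 0 3 0 16 0; 0 8 0 18 0; 0 12 0 18 0; 0 15 0 18 0",
)

```text
time_s: 26.05
position: [0.6195, -0.16, 0.1298]
tool_rot: [-0.477, -0.522, -0.477, 0.522]
force: [0.3, -0.2, -0.1]
finger_gap: -0.0
```

Call:
play_rows(
  commands="0 2 0 0.5 0; 0 4 0 1 0; 0 6 0 1.5 0; 0 8 0 2 0",
)

```text
time_s: 26.55
position: [0.6196, -0.1623, 0.1226]
tool_rot: [0.477, 0.522, 0.477, -0.522]
force: [0.1, 0.1, 2.1]
finger_gap: -0.0003
```

Call:
play_rows(
  commands="0 2 0 0.5 0; 0 4 0 1 0; 0 6 0 1.5 0; 0 8 0 2 0",
)

```text
time_s: 27.05
position: [0.6201, -0.1647, 0.116]
tool_rot: [0.478, 0.522, 0.476, -0.522]
force: [-1.0, 0.6, 7.8]
finger_gap: -0.0002
```

Call:
play_rows(
  commands="0 2 0 0 0; 0 4 0 0.3 0; 0 6 0 0.5 0; 0 8 0 0.5 0",
)

```text
time_s: 27.55
position: [0.6209, -0.1658, 0.1092]
tool_rot: [0.479, 0.522, 0.475, -0.521]
force: [-1.5, -0.3, 10.0]
finger_gap: 0.0001
```

Call:
play_rows(
  commands="0 2 0 0 0; 0 4 0 0.3 0; 0 6 0 0.5 0; 0 8 0 0.5 0",
)

```text
time_s: 28.05
position: [0.6213, -0.1668, 0.1018]
tool_rot: [0.479, 0.523, 0.475, -0.521]
force: [-0.6, -2.2, 10.8]
finger_gap: -0.0001
```

Call:
play_rows(
  commands="0 2 0 0 0; 0 4 0 0.3 0; 0 6 0 0.5 0; 0 8 0 0.5 0",
)

```text
time_s: 28.55
position: [0.6215, -0.1674, 0.0936]
tool_rot: [0.479, 0.523, 0.475, -0.521]
force: [-1.4, -2.0, 9.6]
finger_gap: -0.0002
```

Call:
play_rows(
  commands="0 2 0 0 0; 0 4 0 0 0; 0 6 0 0 0; 0 8 0 0 0",
)

```text
time_s: 29.05
position: [0.6201, -0.1662, 0.0832]
tool_rot: [0.478, 0.522, 0.476, -0.522]
force: [1.2, -0.7, 2.5]
finger_gap: -0.0002
```

Call:
play_rows(
  commands="0 1.5 0 0 0; 0 3 0 0 0; 0 3 0 0 0",
)

```text
time_s: 29.42
position: [0.6184, -0.1653, 0.0782]
tool_rot: [-0.476, -0.522, -0.478, 0.522]
force: [0.1, -0.7, 0.5]
finger_gap: -0.0002
```

Force has dropped to zero, so the lever has snapped over. Lifting clear to look.

Call:
play_rows(
  commands="0 -20 0 0 0; 0 -60 0 0 0; 0 -120 0 0 0; 0 -170 0 -20 0; 0 -170 0 -60 0",
)

```text
time_s: 30.05
position: [0.6276, -0.1071, 0.2586]
tool_rot: [0.48, 0.525, 0.472, -0.52]
force: [-0.0, 0.3, 0.0]
finger_gap: -0.0002
```

Call:
play_rows(
  commands="0 0 -40 -50 0; 0 0 -80 -110 0; 0 0 -100 -170 0; 0 0 -100 -230 0; 0 0 -100 -230 0",
)

```text
time_s: 30.68
position: [0.5453, 0.1354, 0.2513]
tool_rot: [0.479, 0.522, 0.478, -0.52]
force: [-0.2, -0.6, 0.4]
finger_gap: 0.0001
```

```bash
python3 - <<'E'
from m import *
st(); sc('s23')
s=bot.state();im,d=shot('wrist','w24'); np.save('pics/w24T.npy',toolT(s)); blank('w24',[.62,.067])
E
```

```text
t 30.68 jig xy [-143.2   92.2] z 251.3 F jig [-0.2 -0.6] Fz 0.4 yaw rel 0.005 gap 0.0001
blank world 621.8 65.9 dims 61.1 89.9 jig [-60.8  29.8] rel ang 0.0053
```

View pics/s23z.png

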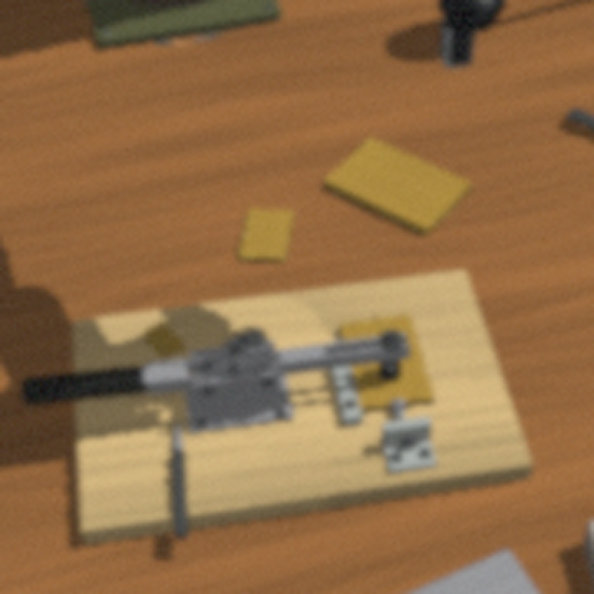

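View pics/w24.png

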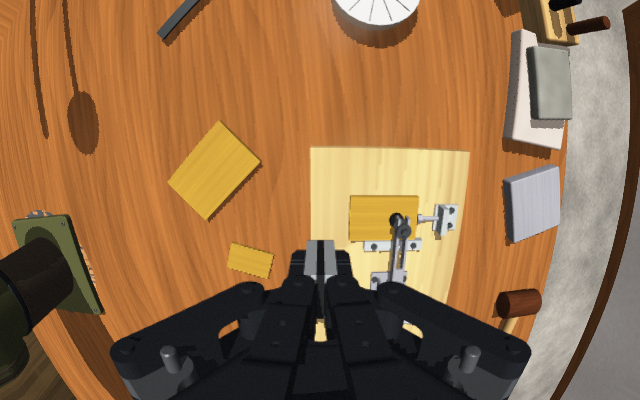

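```bash
python3 - <<'E'
from m import *
for q in (1.3,1.44,1.56):
    e=1.61-q; y=-.115-.14*np.cos(e); z=.058+.14*np.sin(e)
    print(q,(proj('scene',[*jig([-.043,y]),z])[0]-[230,120])*3.3)
E
```

```text
1.3 [ 20.96535596 356.66761223]
1.44 [ 19.26736737 374.09729366]
1.56 [ 20.82365414 388.5874795 ]
```

The lever tip in the picture, at about (25,390), matches the projection for 1.56 (on its stop). The robot is clear, so I'm handing in.

```bash
python3 - <<'E'
from h import *
st(); print(bot.sign_off())
E
```

```text
t 30.77 jig xy [-142.5   89.8] z 250.6 F jig [ 0.5 -0.9] Fz -0.2 yaw rel 0.0022 gap -0.0
the job is handed in; nothing more can be done
None
```

The blank is flush on the fence and against the stop screw, the clamp is snapped shut on it, and the job was handed in at 30.8 s of the 67 s allowed. I slid the blank with shut fingers: first along x, then against the fence, then along the fence to the screw, then one light confirming press on the fence. After that I pushed the lever over.

**Contact forces:** the screw stopped the blank at about 7 N, and the fence pressed back at up to about 8 N. The lever took about 11 N at its peak, then the force fell to zero as it snapped over. These are wrist readings at the end of each move, so brief peaks in between were not seen.

**Last pictures:**
- **Blank:** its centre was at x = -60.8, y = 29.8 mm in the corner frame, and it was square to the fence within about 0.005 rad. The stop screw's face was measured at about x = -15.5 mm, so the end sits on it within the 2 mm calibration.
- **Lever:** its tip matched the position expected for 1.56 rad, on its stop, and the foot stood on the blank.
- **Robot:** it was clear of everything.

**Checks that disagreed or were not made:**
- The first fence angle estimates ranged from -0.06 to -0.10 rad. I settled on -0.09 from the board edges.
- An early look at the blank after the first fence press showed it still 0.03 rad askew. It came square during the push along the fence.
- The foot's force on the blank was not measured; I only saw the foot standing on it.
- I did not measure whether the other things stayed put; I felt no sign of touching any of them.

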